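# Snap the cap onto the open bottle and keep it pressed home

## Robot

A 7-joint arm with a two-finger parallel gripper is mounted at the origin on the work surface. World frame = base frame: x ahead of the robot, y to its left, z up, the work surface at z = 0. Lengths are in m, angles in degrees, forces in N, time in s.
With the tool pointing down it reaches from about 0.425 to 0.875 m from the base axis. Payload 4.7 kg.
Tool frame: the origin (TCP) lies on the mounting face of the last link; the fingertips stand 182 mm ahead of it and the grasp point (between the pads) lies 164 mm ahead of it; z points along the fingers, x is the direction in which the jaws open and shut, and the axes are right-handed (so a half turn about z gives the same grasp; the last joint's range is limited). The gripper opens to 87 mm and grips with 3 to 60 N. Pads are 19 mm wide; open, the fingers measure 117 mm over their backs; the gripper's body (75 mm by 190 mm) begins 51 mm behind the grasp point.
Start: joints at [77.813, 18.392, -4.016, 83.108, 1.295, 78.541, -3.26], TCP at [0.146, -0.633, 0.405] pointing down, gripper open.
Joint ranges: [-163.93, 163.93], [-17.29, 119.83], [-79.2, 71.16], [3.27, 140.29], [-89.18, 269.18], [5.43, 117.66], [-154.24, 154.24]. Speed limits (degrees/s): [147.25, 147.25, 180, 180, 180, 180, 180].

## Interface

Orientations are given as [roll, pitch, yaw] about the fixed x, y, z axes, in that order (R = Rz(yaw) Ry(pitch) Rx(roll)).
In Python, from cell import status, cams, env, outline_of, landmark_of gives the robot as it stands. The module is installed in compiled form; this text tells all that it offers.
- The arm moves only by the tool jog_arm, never from a script. Its argument "rows" is a list of rows, each a list of 7 numbers: the closure, from 0 (fully open) to 1 (shut), then the shift along the tool's x, y, z in m, then the turn, a rotation vector about the tool's x, y, z in degrees. A call has 1 to 12 rows; each row shifts and turns the commanded pose from where the row before left it, along the tool's axes as they then stand; what a row does not reach is not made up. A row lasts 1/12 s, in which the tool goes at most 41.7 mm and 7.16 degrees, less where a joint would pass 70% of its speed; a pose out of reach is approached as far as the arm can. A call with a gripper value outside its range is refused whole. The fingers move at their own pace and stop on an object; "grip_force" is the grip in N (left out, the last holds). Time passes only in rows, so rows that do not move let the fingers close. It gives the time, the measured TCP pose, the force and the opening at its end, in the units of the state.
- status.get_obs(): the state, without advancing time (a new reading comes with each control period).
- cams.read_camera(name): name is "scene" or "top" or "wrist"; returns (picture, depth): 420x560x3 uint8, red, green, blue; 420x560 float32, m along the optical axis (not along the pixel's ray), 0 where there is no reading.
- cams.camera_params(name): a dict with "vfov" (degrees; the focal length in pixels is half the picture's height over the tangent of half this angle, whatever the lens; pixels are square), "cx", "cy" (the principal point, pixels), "eye" and "attitude" of the camera in the world. Camera axes: x right, y up, looking along -z (the intrinsics and any distortion apply to the point x, -y, -z); pixel columns grow to the right and rows downward; lengths in m; the calibration is good to about 2 mm. A picture is of the moment at which its call begins: read the wrist's pose just before it. camera_params takes no time and is no camera call; for the wrist camera it gives the pose at the moment of the call.
- env.sign_off(): hands the job in, once; it reports no verdict.
Trained networks look in the newest picture that a camera, given by its name, has taken for a name from the list of things; names that differ only in an ending like _2 or _b are one class to them, and where a whole thing is asked for, a point or a joint stands for the part that bears it (a point fixed in the world has none). Each returns a list of dicts, best first, with "conf" (0 to 1); they miss things now and then, are a little off and sometimes report something else, mostly with a low value. They report only what shows in the picture. A call takes as long as a camera call. They do not tell look-alikes from the thing itself.
- outline_of(camera, name): "pixels" (420x560 bool, what is visible of it) and "box" ([left, top, right, bottom] in pixels, round what is visible of it).
- landmark_of(camera, name): "position" ([row, column] in pixels: a listed point, or the origin of a listed thing).
The state is a dict: "time_s": time; "qpos": joint angles; "joint_velocities": joint speeds; "effort": joint torques, N m; "tool_pos": TCP position; "tool_rot": TCP orientation; "force": force on the tool from outside, world axes, zero at the start; "wrist_torque": the same for the moment, N m; "grip_width": finger opening in m.
Only numpy, scipy, OpenCV 4.12 (cv2) and the standard library are available. Lean on these libraries where they do the work, as an engineer would, in place of code of your own. Each camera call takes 0.05 s, during which the arm holds its last target. There are 200 camera calls.

## Task

Take the loose white cap from the rubber bar mat, set it on the mouth of the one bottle that stands open and press it straight down until it clicks, and press on past the click until it sits fully home and level. Finish while still pressing firmly down on the cap (5 N or more), with the bottle standing upright on the counter; leave the two capped bottles, the milk jug and the tamper where they stand.

Things in the scene. Friction and masses are not known exactly. Their poses are not given: they have to be found in the camera images.
- cap_mid (a point): Middle of the loose snap cap: white plastic, round, flat-topped, 55 mm outside diameter, 18 mm high, 50 g, hollow and open below, lying open side down on the bar mat. The point is on its axis half-way up, 9 mm above the skirt's lower rim and 9 mm below the flat top; z is the axis, up through the top. Fully home on the bottle it lies 6 mm below the mouth, the flat top 3 mm above it.
- bottle_mouth (a point): The centre of the open bottle's mouth, level with the top of its lip, 180 mm above the bottle's foot. z points up out of the bottle. The lip is 39 mm across at the top, bevelled out to a 44 mm bead 5 mm lower down; the neck below the bead is 41 mm across.
- open_bottle: The open bottle: brown glass, 76 mm diameter, 180 mm high, loose, about 0.4 kg, the only one of three like bottles without a cap. Origin at the centre of its foot, z up. It may be shoved sideways if pushed, or tip.
- counter: The grey stone counter top the bottles stand on; its upper face is at height 0.
- cap: The same cap; origin at the centre of its lower rim. Six springy tongues in the skirt stop on the bottle's bevelled lip when it is set on loosely, the flat top then 14 to 16 mm above the mouth. Pushing on at its middle takes some 8 to 18 N until the tongues click over the bead; the force then drops to a few N with 3 to 6 mm of travel left, until the top plate meets the lip.
- capped_bottle_1: A bottle of the same kind that already wears its cap, 183 mm high in all, 76 mm diameter, loose; origin at the centre of its foot. Leave alone.
- capped_bottle_2: The other capped bottle, the same in every way. Leave alone.
- milk_jug: Blue steel milk jug, 82 mm diameter, 102 mm high, with a handle reaching 70 mm from its axis along its +y; loose; origin at the centre of its foot. Leave alone.
- tamper: Steel coffee tamper standing on its 58 mm base, 84 mm high, loose; origin at the centre of its base. Leave alone.
- bar_mat: Flat black rubber bar mat, 130 mm (its x) by 460 mm (its y), 4 mm thick, fixed to the counter; origin at the centre of its underside.
Things that resemble listed ones, but are neither listed nor needed, are in the scene too. Of the things that look like the cap, the middle-sized one is meant.

How it is judged (in metres and radians):
At the end, for the whole second after the job is handed in: The cap is home on the open bottle: its middle over 4.5 mm below the mouth (6 mm when the plate meets the lip), 4 mm from the axis, level to 0.05 rad; the bottle stands upright, still; the robot still presses the cap, bottle and cap bearing on the counter with over 8.5 N (4 to 5 N is their weight) (z of cap_mid in the frame of bottle_mouth below -0.0045 m and horizontal distance between cap_mid and bottle_mouth below 0.004 m and angle between the z axis of cap_mid and the z axis of bottle_mouth, either way round below 0.05 rad and angle between open_bottle's own z axis and vertical below 0.05 rad and height (world z) of open_bottle below 0.004 m and linear speed of open_bottle below 0.03 m/s and contact force between open_bottle and counter above 8.5 N and (contact force between cap and the fingers above 4 N or contact force between cap and the arm above 4 N)); the arm keeps its last pose, push and grip.
It fails at once if a capped bottle is knocked over or shifted by more than 30 mm (distance of capped_bottle_1 from where it was at the start of the episode above 0.03 m or angle between capped_bottle_1's own z axis and vertical above 0.4 rad).
It fails at once if a capped bottle is knocked over or shifted by more than 30 mm (distance of capped_bottle_2 from where it was at the start of the episode above 0.03 m or angle between capped_bottle_2's own z axis and vertical above 0.4 rad).
It fails at once if the milk jug is knocked over or shifted by more than 30 mm (distance of milk_jug from where it was at the start of the episode above 0.03 m or angle between milk_jug's own z axis and vertical above 0.4 rad).
It fails at once if the tamper is knocked over or shifted by more than 30 mm (distance of tamper from where it was at the start of the episode above 0.03 m or angle between tamper's own z axis and vertical above 0.4 rad).
It also fails if it takes over 54 s, if anything falls off the work surface, if the arm or the gripper's body presses on something with over 40 N, if the wrist force passes 120 N, or if a joint passes its speed limit or range.

## Working session

There is one attempt and no reset: what is moved stays moved. The work goes in short steps, Python scripts to look and compute and a tool call to move; the robot and the scene stay as the last step left them, time stands still between calls to the robot, and variables do not carry over. Pictures are saved under pics/ and viewed, about 8 in all and at most 12, crops included, and the job is handed in when it is done.

Besides the shell and the picture viewer there is one more tool, called after ">>>" in YAML: its name, and indented under it one key for each argument. jog_arm: Moves the arm, as the interface text tells. Its arguments: {"type":"object","properties":{"rows":{"type":"array"},"grip_force":{"type":"number"}},"required":["rows"]}

```bash
mkdir -p pics; ls
cat > h.py <<'E'
import numpy as np, cv2
from scipy.spatial.transform import Rotation as R
from cell import status, cams, env, outline_of, landmark_of
np.set_printoptions(precision=4,suppress=True)
def shot(n):
    p=cams.camera_params(n); im,d=cams.read_camera(n); return im,d,p
def save(im,f): cv2.imwrite('pics/'+f,cv2.cvtColor(im,cv2.COLOR_RGB2BGR))
E
python3 - <<'E'
from h import *
print(status.get_obs())
ims=[]
for n in ['scene','top','wrist']:
    im,d,p=shot(n); print(n,p,d[d>0].min() if (d>0).any() else None); save(im,n+'0.png')
E
```

```text
pics
{'time_s': 0.0, 'qpos': array([77.8112, 18.4422, -4.0162, 83.1746,  1.2954, 78.5413, -3.2602]), 'joint_velocities': array([ 0.0046,  0.0311,  0.0093,  0.0367, -0.0269,  0.0097,  0.1388]), 'effort': array([ -0.0007, -49.1292,  -0.404 , -31.253 ,  -0.064 ,   0.0437,
         0.0002]), 'tool_pos': array([ 0.1461, -0.6332,  0.4036]), 'tool_rot': array([179.9941,   0.1128, -77.001 ]), 'force': array([-0.0812, -0.0156,  0.1734]), 'wrist_torque': array([-0.0185,  0.0629,  0.0052]), 'grip_width': 0.08688755002075327}
scene {'vfov': 53.94904148919803, 'cx': 269.2514237232475, 'cy': 212.12966851557343, 'eye': array([ 0.9565, -0.4128,  0.9349]), 'attitude': array([38.7221,  0.9337, 49.9532])} 0.81929886
top {'vfov': 50.85608178721985, 'cx': 283.3074487981454, 'cy': 214.91806417503625, 'eye': array([ 0.3256, -0.0025,  1.4668]), 'attitude': array([  6.7019,   0.6959, -90.0939])} 0.7199501
wrist {'vfov': 64.42562942069125, 'cx': 275.95076894422806, 'cy': 206.54285699616798, 'eye': array([ 0.2218, -0.6166,  0.3837]), 'attitude': array([-16.4183,   0.0833, -76.9935])} 0.055891596
```

View pics/scene0.png

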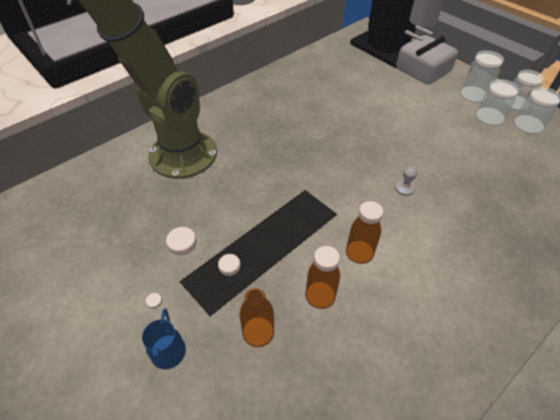

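View pics/top0.png

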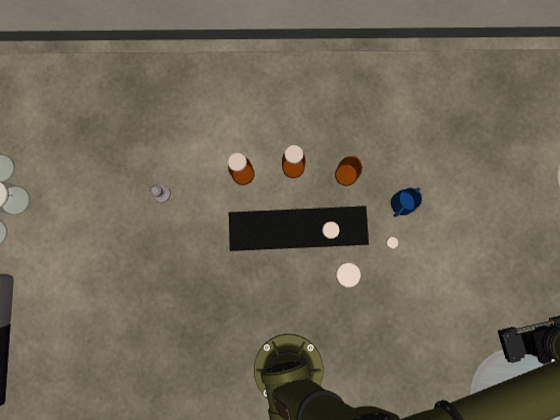

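Scene view: white discs are at (181,240) (large, on the counter), (229,264) (middle-sized, on the mat) and (154,300) (small). In the top view these are (348,274), (331,230) and (392,243). The one on the mat is the one I want. The open bottle is at scene (257,320), top (348,170).

```bash
cat >> h.py <<'E'
def world(p,u,v,d):
    f=210/np.tan(np.radians(p['vfov'])/2)
    u,v,d=map(np.asarray,(u,v,d))
    c=np.stack([(u-p['cx'])/f*d,-(v-p['cy'])/f*d,-d],-1)
    return c@R.from_euler('xyz',p['attitude'],degrees=True).as_matrix().T+p['eye']
def pix(p,X):
    f=210/np.tan(np.radians(p['vfov'])/2)
    c=(np.asarray(X)-p['eye'])@R.from_euler('xyz',p['attitude'],degrees=True).as_matrix()
    return p['cx']+f*c[...,0]/-c[...,2],p['cy']-f*c[...,1]/-c[...,2]
def cloud(im,d,p):
    v,u=np.mgrid[:420,:560]; return world(p,u,v,d)
def discs(im,d,p,zlo,zhi,white=True):
    W=cloud(im,d,p); m=(d>0)&(W[...,2]>zlo)&(W[...,2]<zhi)&(im.min(-1)>150 if white else True)
    n,l,s,c=cv2.connectedComponentsWithStats(m.astype(np.uint8))
    for i in range(1,n):
        if s[i,4]>40:
            q=W[l==i]; e=(q[:,:2].min(0)+q[:,:2].max(0))/2
            (x,y),r=cv2.minEnclosingCircle(q[:,:2].astype(np.float32))
            print('px',c[i],'n',s[i,4],'med',np.median(q,0),'minmaxctr',e,'circ',x,y,'r',r)
E
python3 - <<'E'
from h import *
for n in ['scene','top']:
    im,d,p=shot(n); print(n); discs(im,d,p,.008,.04); print('tall'); discs(im,d,p,.17,.195)
    print('all tall'); discs(im,d,p,.165,.195,False)
    W=cloud(im,d,p); print('counter z',np.median(W[250:300,150:220,2]),np.median(W[300:340,330:400,2]))
    for k in ['cap_mid','bottle_mouth','open_bottle','milk_jug','tamper','bar_mat']:
        for r in landmark_of(n,k)[:3]:
            v,u=r['position']; a=world(p,u,v,1.)-p['eye']
            z={'cap_mid':.013,'bottle_mouth':.18}.get(k,0)
            print(k,r['conf'],(u,v),p['eye']+a*(z-p['eye'][2])/a[2])
E
```

```text
scene
px [232.1892  23.2126] n 1961 med [-0.5315  0.6342  0.0349] minmaxctr [-0.567   0.6357] circ -0.491045743227005 0.6356996893882751 r 0.37195268273353577
px [38.2142 86.1482] n 4258 med [-0.5832 -0.2427  0.0349] minmaxctr [-0.7967 -0.1695] circ -0.7544912099838257 -0.17956355214118958 r 0.37011072039604187
px [471.2937  94.9688] n 160 med [0.4531 0.9455 0.0249] minmaxctr [0.446  0.9505] circ 0.44588643312454224 0.9554293155670166 r 0.03802608326077461
px [517.537  104.6111] n 54 med [0.5884 1.0197 0.0243] minmaxctr [0.588  1.0212] circ 0.5875741243362427 1.0197786092758179 r 0.011176664382219315
px [488.8643 117.6935] n 199 med [0.5644 0.8762 0.0248] minmaxctr [0.556  0.8866] circ 0.5564969778060913 0.894153892993927 r 0.04344307258725166
px [527.2038 125.4929] n 211 med [0.6692 0.9357 0.0254] minmaxctr [0.6641 0.9448] circ 0.6638067960739136 0.9568747282028198 r 0.04325734078884125
px [401.6184 188.0132] n 76 med [0.5694 0.4087 0.0137] minmaxctr [0.568  0.4107] circ 0.5680123567581177 0.41669684648513794 r 0.022795917466282845
px [180.1718 238.5515] n 524 med [ 0.3018 -0.1959  
[... 3464 characters left out ...]
6355627775192261 -0.195171520113945 r 0.02249530889093876
px [283.7667 360.9556] n 90 med [0.0638 0.0116 0.181 ] minmaxctr [0.0599 0.0115] circ 0.061112597584724426 0.011524582281708717 r 0.054497189819812775
counter z 0.00048767793439430385 0.000667509425772761
cap_mid 0.63 (331.1, 230.8) [ 0.4433 -0.1426  0.013 ]
cap_mid 0.62 (349.0, 272.5) [ 0.3069 -0.1989  0.013 ]
cap_mid 0.49 (391.7, 243.2) [ 0.402  -0.3405  0.013 ]
bottle_mouth 0.73 (353.6, 163.5) [ 0.6299 -0.1961  0.18  ]
open_bottle 0.84 (344.8, 175.6) [ 0.6309 -0.1927  0.    ]
milk_jug 0.62 (403.7, 200.8) [ 0.5443 -0.3878  0.    ]
tamper 0.56 (161.5, 192.6) [0.5751 0.4261 0.    ]
bar_mat 0.69 (299.8, 230.4) [ 0.446  -0.0398  0.    ]
```

The wanted cap is at about (0.446,-0.140), with its top at 22 mm. The mouth is at about (0.6345,-0.195). I'll rotate the jaws to a radial direction and move over the cap.

>>> jog_arm:
  rows:
    - [0,0,0,0,0,0,-6.6]
    - [0,0,0,0,0,0,-6.6]
    - [0,0,0,0,0,0,-6.6]
    - [0,0,0,0,0,0,-6.6]
    - [0,0,0,0,0,0,-6.6]
    - [0,0,0,0,0,0,-6.6]
    - [0,0,0,0,0,0,-6.6]
    - [0,0,0,0,0,0,-6.6]
    - [0,0,0,0,0,0,-6.6]

```text
time_s: 1.6
tool_pos: [0.1461, -0.6334, 0.4048]
tool_rot: [180.0, -0.0, -17.3]
force: [-0.0, 0.5, 0.1]
grip_width: 0.087
```

>>> jog_arm:
  rows:
    - [0,0.009,-0.036,0,0,0,0]
    - [0,0.009,-0.036,0,0,0,0]
    - [0,0.009,-0.036,0,0,0,0]
    - [0,0.009,-0.036,0,0,0,0]
    - [0,0.009,-0.036,0,0,0,0]
    - [0,0.009,-0.036,0,0,0,0]
    - [0,0.009,-0.036,0,0,0,0]
    - [0,0.009,-0.036,0,0,0,0]
    - [0,0.009,-0.036,0,0,0,0]
    - [0,0.009,-0.036,0,0,0,0]
    - [0,0.009,-0.036,0,0,0,0]
    - [0,0.009,-0.036,0,0,0,0]

```text
time_s: 2.6
tool_pos: [0.3803, -0.2524, 0.4051]
tool_rot: [179.9, -0.0, -17.6]
force: [0.4, -0.1, 0.3]
grip_width: 0.0872
```

>>> jog_arm:
  rows:
    - [0,0.008,-0.032,0,0,0,0]
    - [0,0.008,-0.032,0.01,0,0,0]
    - [0,0.008,-0.032,0.02,0,0,0]
    - [0,0.006,-0.032,0.02,0,0,0]
    - [0,0,0,0.02,0,0,0]
    - [0,0,0,0.01,0,0,0]
    - [0,0,0,0,0,0,0]

```text
time_s: 3.18
tool_pos: [0.4459, -0.1415, 0.3227]
tool_rot: [-180.0, 0.2, -17.6]
force: [0.5, -0.3, -0.2]
grip_width: 0.0871
```

```bash
cat >> h.py <<'E'
def go(t,yaw=None):
    "shift in tool axes from measured TCP to world t"
    o=status.get_obs(); M=R.from_euler('xyz',o['tool_rot'],degrees=True).as_matrix()
    print('t',o['time_s'],'tcp',o['tool_pos'],'rot',o['tool_rot'],'F',o['force'],'w',o['grip_width'],'tool shift',M.T@(np.array(t)-o['tool_pos']))
E
python3 - <<'E'
from h import *
go([.4462,-.1403,.189])
im,d,p=shot('wrist'); discs(im,d,p,.01,.04); save(im,'w1.png')
E
```

```text
t 3.1833 tcp [ 0.4459 -0.1415  0.3227] rot [-179.997     0.2457  -17.5901] F [ 0.4852 -0.3073 -0.2183] w 0.08711714898399525 tool shift [ 0.0005 -0.0012  0.1337]
px [277.0356 198.0503] n 2981 med [ 0.4465 -0.1399  0.022 ] minmaxctr [ 0.4462 -0.1409] circ 0.4460189938545227 -0.14138923585414886 r 0.028268741443753242
px [131.7705 270.5589] n 671 med [ 0.2978 -0.1642  0.0258] minmaxctr [ 0.3004 -0.1655] circ 0.30039966106414795 -0.16689792275428772 r 0.023240700364112854
px [178.4062 319.2083] n 96 med [ 0.3201 -0.2257  0.0255] minmaxctr [ 0.318  -0.2264] circ 0.31764447689056396 -0.22699889540672302 r 0.011285419575870037
```

View pics/w1.png

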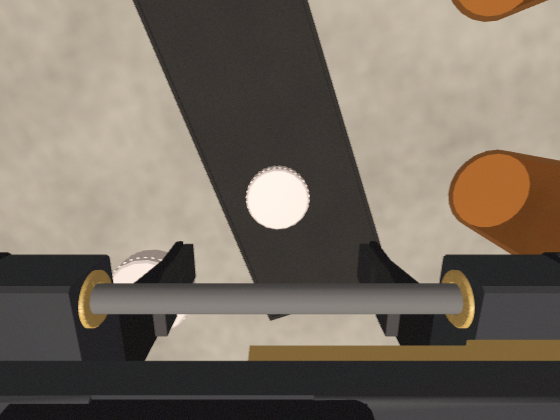

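The middle-sized cap is on the mat at (278,198), about 55 mm across, midway between the jaws. I'll descend and grip it.

>>> jog_arm:
  rows:
    - [0,0.0005,-0.001,0.02,0,0,0]
    - [0,0,0,0.03,0,0,0]
    - [0,0,0,0.03,0,0,0]
    - [0,0,0,0.025,0,0,0]
    - [0,0,0,0.015,0,0,0]
    - [0,0,0,0.008,0,0,0]
    - [0,0,0,0.005,0,0,0]
    - [0,0,0,0,0,0,0]
    - [0,0,0,0,0,0,0]

```text
time_s: 3.98
tool_pos: [0.4484, -0.1412, 0.1929]
tool_rot: [180.0, -0.1, -17.7]
force: [0.5, 0.8, 0.2]
grip_width: 0.0868
```

>>> jog_arm:
  rows:
    - [0.3,0,0,0,0,0,0]
    - [0.4,0,0,0,0,0,0]
    - [0.6,0,0,0,0,0,0]
    - [0.8,0,0,0,0,0,0]
    - [1,0,0,0,0,0,0]
    - [1,0,0,0,0,0,0]
    - [1,0,0,0,0,0,0]
    - [1,0,0,0,0,0,0]
  grip_force: 25

```text
time_s: 4.65
tool_pos: [0.4478, -0.1406, 0.1919]
tool_rot: [180.0, 0.0, -17.6]
force: [0.3, 0.3, 2.4]
grip_width: 0.0546
```

>>> jog_arm:
  rows:
    - [1,0,0,-0.005,0,0,0]
    - [1,0,0,-0.015,0,0,0]
    - [1,0,0,-0.025,0,0,0]
    - [1,0,0,-0.03,0,0,0]
    - [1,0,0,-0.03,0,0,0]
    - [1,0,0,-0.03,0,0,0]
    - [1,0,0,-0.03,0,0,0]
    - [1,0,0,-0.03,0,0,0]
    - [1,0,0,-0.02,0,0,0]
    - [1,0,0,-0.01,0,0,0]
    - [1,0,0,0,0,0,0]
  grip_force: 40

```text
time_s: 5.57
tool_pos: [0.4484, -0.1404, 0.4189]
tool_rot: [179.9, -0.2, -17.6]
force: [0.6, -0.5, -0.4]
grip_width: 0.0543
```

>>> jog_arm:
  rows:
    - [1,0.01,0,0,0,0,0]
    - [1,0.02,-0.001,0,0,0,0]
    - [1,0.025,-0.001,0,0,0,0]
    - [1,0.03,-0.001,0,0,0,0]
    - [1,0.03,-0.001,0,0,0,0]
    - [1,0.03,0,0,0,0,0]
    - [1,0.025,0,0,0,0,0]
    - [1,0.015,0,0,0,0,0]
    - [1,0.008,0,0,0,0,0]
    - [1,0,0,0,0,0,0]
    - [1,0,0,0,0,0,0]

```text
time_s: 6.48
tool_pos: [0.6326, -0.1946, 0.4152]
tool_rot: [-180.0, 0.2, -17.6]
force: [-0.2, 0.7, -0.7]
grip_width: 0.0543
```

Run:
```python
from h import *
go([.6345,-.1952,.37])
T=[]
for n in ['scene','top','wrist']:
    im,d,p=shot(n); W=cloud(im,d,p)
    print(n); discs(im,d,p,.205,.26)
    m=(d>0)&(W[...,2]>.17)&(W[...,2]<.19)&(np.hypot(W[...,0]-.6345,W[...,1]+.1952)<.04)
    if m.sum()>10:
        q=W[m]; print('mouth',m.sum(),np.median(q,0),cv2.minEnclosingCircle(q[:,:2].astype(np.float32)))
    save(im,n+'2.png'); T.append(im)
save(cv2.resize(T[0][180:360,150:390],None,fx=3,fy=3,interpolation=cv2.INTER_CUBIC),'s2c.png')
```

```text
t 6.4833 tcp [ 0.6326 -0.1946  0.4152] rot [-179.9714    0.1641  -17.5515] F [-0.236   0.6849 -0.6711] w 0.05433516365782464 tool shift [0.0021 0.0001 0.0452]
scene
px [252.7885 270.3654] n 52 med [ 0.6159 -0.1828  0.2453] minmaxctr [ 0.6152 -0.181 ] circ 0.6157140731811523 -0.18069839477539062 r 0.010903417132794857
mouth 13 [ 0.6292 -0.215   0.1785] ((0.6298690438270569, -0.2153811901807785), 0.006477678194642067)
top
wrist
px [275.625  254.4113] n 5816 med [ 0.6353 -0.1871  0.2465] minmaxctr [ 0.6323 -0.1898] circ 0.6322571635246277 -0.1953994482755661 r 0.02818150818347931
px [275.602  314.9796] n 98 med [ 0.624  -0.2197  0.2464] minmaxctr [ 0.6244 -0.2193] circ 0.6244375705718994 -0.2191203236579895 r 0.00971326231956482
mouth 595 [ 0.6396 -0.1799  0.1789] ((0.6343616247177124, -0.19163718819618225), 0.021422497928142548)
```

View pics/s2c.png

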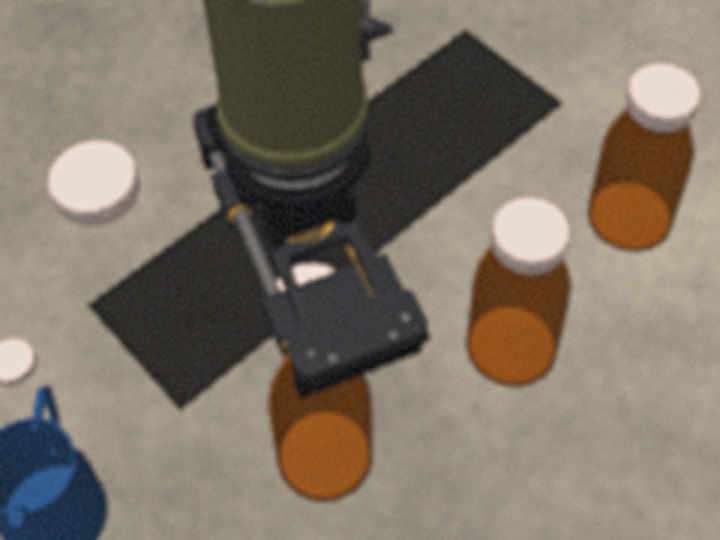

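View pics/wrist2.png

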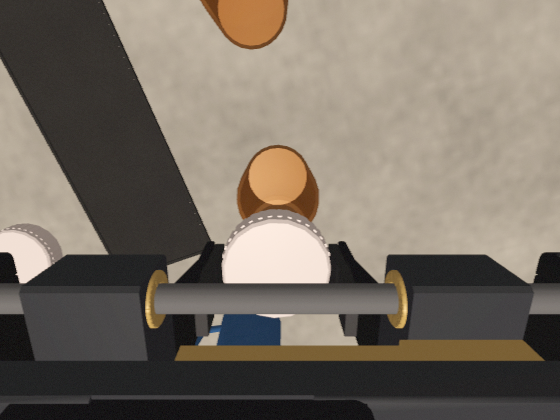

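The cap is held between the jaws (wrist picture (276,262)). It is about 2 mm short of the mouth along tool x. I'll correct that and come down close.

>>> jog_arm:
  rows:
    - [1,0.001,-0.0004,0.005,0,0,0]
    - [1,0.001,-0.0004,0.01,0,0,0]
    - [1,0,0,0.01,0,0,0]
    - [1,0,0,0.008,0,0,0]
    - [1,0,0,0.005,0,0,0]
    - [1,0,0,0,0,0,0]
    - [1,0,0,0,0,0,0]
    - [1,0,0,0,0,0,0]
  grip_force: 50

```text
time_s: 7.3
tool_pos: [0.6353, -0.1949, 0.379]
tool_rot: [-180.0, -0.0, -17.6]
force: [-0.2, -0.5, 0.8]
grip_width: 0.0542
```

```bash
cat >> h.py <<'E'
def plane(im,d,p,zc):
    W=cloud(im,d,p); m=(d>0)&(abs(W[...,2]-zc)<.012)&(im.min(-1)>150)&(np.hypot(W[...,0]-.6345,W[...,1]+.1952)<.032)
    q=W[m]; zt=np.median(q[:,2]); q=q[abs(q[:,2]-zt)<.003]
    c=np.linalg.lstsq(np.c_[q[:,:2]-q[:,:2].mean(0),np.ones(len(q))],q[:,2],rcond=None)[0]
    print('cap top n',len(q),'slope',c[:2],'z',c[2],'circ',cv2.minEnclosingCircle(q[:,:2].astype(np.float32)))
E
python3 - <<'E'
from h import *
go([.6345,-.1952,.364])
im,d,p=shot('wrist'); plane(im,d,p,.208)
W=cloud(im,d,p)
im,d,p=shot('scene'); plane(im,d,p,.208)
E
```

```text
t 7.3 tcp [ 0.6353 -0.1949  0.379 ] rot [-179.9955   -0.0306  -17.6027] F [-0.1697 -0.5374  0.7792] w 0.05420011186661086 tool shift [-0.0007  0.0005  0.015 ]
cap top n 5831 slope [-0.0009 -0.0035] z 0.20899528515252963 circ ((0.6350351572036743, -0.19614674150943756), 0.0276333075016737)
cap top n 66 slope [ 0.0349 -0.0372] z 0.2093857560191588 circ ((0.6215921640396118, -0.18752440810203552), 0.017708037048578262)
```

The cap is level and centred to within about 1 mm. Its top is at 0.209 m, and contact is expected at about 0.195.

>>> jog_arm:
  rows:
    - [1,0,0.0005,0.004,0,0,0]
    - [1,0,0,0.004,0,0,0]
    - [1,0,0,0.003,0,0,0]
    - [1,0,0,0.002,0,0,0]
    - [1,0,0,0.001,0,0,0]
    - [1,0,0,0,0,0,0]
    - [1,0,0,0,0,0,0]

```text
time_s: 7.98
tool_pos: [0.635, -0.1954, 0.365]
tool_rot: [180.0, -0.0, -17.6]
force: [-1.9, -0.3, 1.6]
grip_width: 0.054
```

>>> jog_arm:
  rows:
    - [1,0,0,0.001,0,0,0]
    - [1,0,0,0.001,0,0,0]
    - [1,0,0,0.001,0,0,0]
    - [1,0,0,0,0,0,0]
    - [1,0,0,0,0,0,0]

```text
time_s: 8.4
tool_pos: [0.6351, -0.1953, 0.3624]
tool_rot: [180.0, -0.0, -17.6]
force: [-1.4, 0.4, 5.2]
grip_width: 0.0542
```

>>> jog_arm:
  rows:
    - [1,0,0,0.001,0,0,0]
    - [1,0,0,0.001,0,0,0]
    - [1,0,0,0,0,0,0]
    - [1,0,0,0,0,0,0]

```text
time_s: 8.73
tool_pos: [0.6348, -0.1954, 0.3585]
tool_rot: [-180.0, 0.1, -17.6]
force: [0.0, -0.0, -2.1]
grip_width: 0.0544
```

>>> jog_arm:
  rows:
    - [1,0,0,0.001,0,0,0]
    - [1,0,0,0.001,0,0,0]
    - [1,0,0,0,0,0,0]
    - [1,0,0,0,0,0,0]

```text
time_s: 9.07
tool_pos: [0.6349, -0.1955, 0.3571]
tool_rot: [-180.0, 0.0, -17.6]
force: [-0.2, 0.1, -1.5]
grip_width: 0.054
```

>>> jog_arm:
  rows:
    - [1,0,0,0.001,0,0,0]
    - [1,0,0,0.001,0,0,0]
    - [1,0,0,0,0,0,0]
    - [1,0,0,0,0,0,0]

```text
time_s: 9.4
tool_pos: [0.635, -0.1954, 0.356]
tool_rot: [180.0, -0.0, -17.6]
force: [-0.5, 0.5, 0.0]
grip_width: 0.0542
```

Run:
```python
from h import *
go([.6345,-.1952,.352])
im,d,p=shot('wrist'); plane(im,d,p,.192)
```

```text
t 9.4 tcp [ 0.635  -0.1954  0.356 ] rot [179.9943  -0.0212 -17.6056] F [-0.5114  0.4664  0.0082] w 0.054236242961636275 tool shift [-0.0006 -0.      0.004 ]
cap top n 5821 slope [-0.0017 -0.0049] z 0.185919539211883 circ ((0.6347449421882629, -0.19638724625110626), 0.027555856853723526)
```

It has clicked: the force dropped and the top is at 0.186. I'll press on toward 0.183.

>>> jog_arm:
  rows:
    - [1,0,0,0.001,0,0,0]
    - [1,0,0,0.001,0,0,0]
    - [1,0,0,0.001,0,0,0]
    - [1,0,0,0,0,0,0]
    - [1,0,0,0,0,0,0]

```text
time_s: 9.87
tool_pos: [0.635, -0.1953, 0.3533]
tool_rot: [180.0, -0.0, -17.6]
force: [-2.3, 1.3, 4.4]
grip_width: 0.0545
```

>>> jog_arm:
  rows:
    - [1,0,0,0.001,0,0,0]
    - [1,0,0,0.001,0,0,0]
    - [1,0,0,0,0,0,0]
    - [1,0,0,0,0,0,0]

```text
time_s: 10.2
tool_pos: [0.6352, -0.1952, 0.3533]
tool_rot: [180.0, -0.1, -17.6]
force: [-4.5, 0.4, 12.2]
grip_width: 0.0541
```

It has bottomed: z stays at 0.3533 while the force rises. I'll press a little more for margin, ease the side load and check.

>>> jog_arm:
  rows:
    - [1,-0.0005,0,0.001,0,0,0]
    - [1,0,0,0.0005,0,0,0]
    - [1,0,0,0,0,0,0]
    - [1,0,0,0,0,0,0]
    - [1,0,0,0,0,0,0]
    - [1,0,0,0,0,0,0]

```text
time_s: 10.7
tool_pos: [0.6349, -0.195, 0.3532]
tool_rot: [179.9, -0.2, -17.6]
force: [-4.1, 1.2, 17.5]
grip_width: 0.0537
```

Run:
```python
from h import *
for i in range(3):
    go([.6345,-.1952,.3533]); im,d,p=shot('wrist'); plane(im,d,p,.185)
save(im,'w3.png')
im,d,p=shot('scene'); discs(im,d,p,.17,.195)
save(cv2.resize(im[180:360,150:390],None,fx=3,fy=3,interpolation=cv2.INTER_CUBIC),'s3c.png')
for r in landmark_of('scene','open_bottle')[:1]:
    v,u=r['position']; a=world(p,u,v,1.)-p['eye']; print(p['eye']-a*p['eye'][2]/a[2])
```

```text
t 10.7 tcp [ 0.6349 -0.195   0.3532] rot [179.9475  -0.2033 -17.6141] F [-4.1257  1.2366 17.5247] w 0.05365635482813134 tool shift [-0.0004  0.0003 -0.0001]
cap top n 5811 slope [-0.0004 -0.0058] z 0.18332569428898318 circ ((0.6355476975440979, -0.1968650072813034), 0.028154894709587097)
t 10.75 tcp [ 0.6349 -0.195   0.3533] rot [179.9462  -0.2076 -17.6142] F [-5.0223  1.5378 16.4319] w 0.05421237612384283 tool shift [-0.0004  0.0003 -0.    ]
cap top n 5815 slope [ 0.0002 -0.0064] z 0.18333746760727423 circ ((0.6351011991500854, -0.19663763046264648), 0.027689149603247643)
t 10.8 tcp [ 0.6349 -0.195   0.3532] rot [179.9476  -0.2044 -17.6117] F [-6.333   0.6245 17.6274] w 0.05424277159740091 tool shift [-0.0004  0.0003 -0.0001]
cap top n 5817 slope [-0.0002 -0.0053] z 0.18333230462941644 circ ((0.6355632543563843, -0.19673460721969604), 0.027935601770877838)
px [371.1064 210.1733] n 329 med [0.638  0.1497 0.1828] minmaxctr [0.637  0.1501] circ 0.6371714472770691 0.15011811256408691 r 0.027944935485720634
px [326.6147 256.4846] n 423 med [ 0.6603 -0.0196  0.1829] minmaxctr [ 0.6603 -0.0185] circ 0.6600160598754883 -0.01822265051305294 r 0.027927612885832787
px [255.8056 288.25  ] n 72 med [ 0.6217 -0.183   0.183 ] minmaxctr [ 0.6214 -0.1818] circ 0.6219026446342468 -0.1814674735069275 r 0.013584373518824577
[ 0.6331 -0.1901  0.    ]
```

View pics/s3c.png

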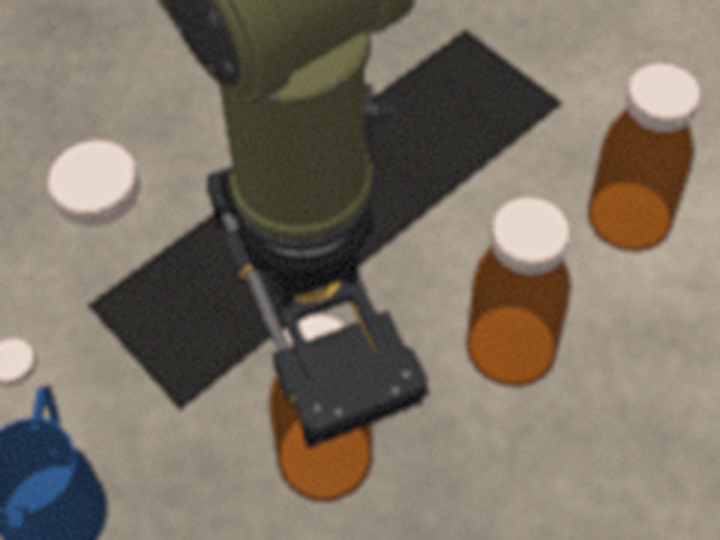

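View pics/w3.png

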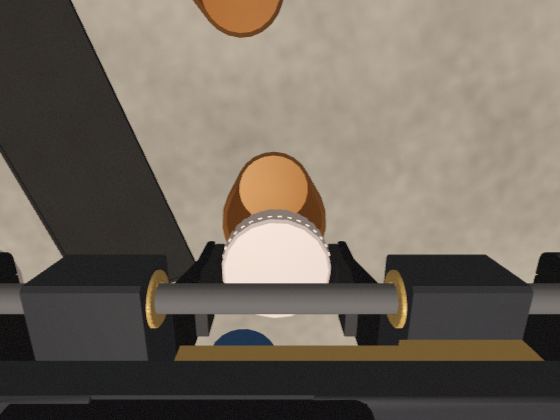

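The cap top reads 0.183 m, level with the tops of the capped bottles, and the force is steady at about 17 N. The capped bottles haven't moved.

```bash
python3 -c "
from h import *
env.sign_off(); go([.6345,-.1952,.3533])"
```

```text
the job is handed in; nothing more can be done
the job is handed in; nothing more can be done
```

I gripped the middle-sized white cap on the mat, set it on the open bottle and pressed it down past the click until it bottomed. I then handed the job in at about 11 s with the arm still pressing.

**Last checks:**
- **Seating:** the cap's top was at 0.183 m, the same as the two capped bottles.
- **Tilt:** the cap's slope was about 0.006 rad against the 0.05 limit.
- **Centring:** the cap was about 1 to 2 mm from the mouth's axis, as measured before the cap was set on. The limit is 4 mm.
- **Press:** the downward force held at 16.4 to 17.6 N.
- **Capped bottles:** they read within 1 to 2 mm of where they started.

**Less certain:**
- A sideways force of 4 to 6 N remained on the tool. It did not ease when I shifted the arm 0.5 mm, and the TCP stayed still while I watched.
- The network placed the bottle's foot about 6 mm from its first estimate. That fits its usual scatter, and the pictures show the bottle upright. I did not measure its tilt directly.
- I did not measure the jug or the tamper again. The arm never came near the tamper. The jug looked unmoved where the final picture shows it.
- The sign-off gives no verdict.

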